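Load the blue vial cartridge into the sampler's spring feeder

TASK

Load the vial cartridge with the blue handle into the spring-loaded feeder column: stand it in the flared mouth and press it down against the spring until the two orange catches snap over its rim, then let go so that it stays down. Leave the yellow cartridge and the amber bottle standing where they are.

Things in the scene. Friction and masses are not known exactly. Their poses are not given: they have to be found in the camera images.
- blue_cartridge: Cartridge to load, 0.1-0.2 kg: grey round carrier, 68 mm diameter, 28 mm high (lowest 12 mm taper to 48 mm), with an upright blue handle, 22 mm diameter, 28 to 84 mm above the underside, ringed by flat blue vial caps. Starts upright; pick by the handle. Origin: centre of underside, z up. Unlatched it rests on the feeder's follower, underside 84 mm above the bench; latched, 48 mm.
- yellow_cartridge: Cartridge of the same shape and size with yellow handle and caps; leave it standing. Origin: centre of the underside.
- bottle: Amber bottle, white cap, 60 mm diameter, 120 mm high; leave it standing. Origin: centre of the underside.
- feeder: Fixed white round column, 120 mm square base. Origin: on the axis at bench level, z up. Heights above bench: black rim 96 mm (117 mm outer, 103 mm inner diameter, narrowing to an 86 mm bore at 80 mm); sprung disc (follower) 84 mm, goes down to 38 mm, 4 N rising to 15 N plus up to 8 N from two orange catches at +-y, which snap over the carrier once its underside is below 48 mm (press to 40-44 mm).
Things that resemble listed ones, but are neither listed nor needed, are in the scene too. Leave any green or purple look-alike of the blue_cartridge alone. What is shaped like the bottle but green is not meant.

How it is judged (in metres and radians):
At the end, for the whole second after the job is handed in: The blue cartridge stays latched by itself: underside 30 to 55 mm above the feeder's, within 12 mm of the column's axis, tilted under 10 degrees, at rest (under 20 mm/s). Yellow cartridge and bottle upright (17 degrees) within 30 mm of their starts (z of blue_cartridge in the frame of feeder between 0.03 and 0.055 m and horizontal distance between blue_cartridge and feeder below 0.012 m and angle between blue_cartridge's own z axis and vertical below 0.18 rad and linear speed of blue_cartridge below 0.02 m/s and distance of each of yellow_cartridge, bottle from where it was at the start of the episode below 0.03 m and angle between each of yellow_cartridge, bottle's own z axis and vertical below 0.3 rad); the robot touches nothing.
It fails at once if the yellow cartridge is moved more than 30 mm or knocked over (distance of yellow_cartridge from where it was at the start of the episode above 0.03 m or angle between yellow_cartridge's own z axis and vertical above 0.5 rad).
It fails at once if the bottle is moved more than 30 mm or knocked over (distance of bottle from where it was at the start of the episode above 0.03 m or angle between bottle's own z axis and vertical above 0.5 rad).
It also fails if it takes over 38 s, if anything falls off the work surface, if the arm or the gripper's body presses on something with over 40 N, if the wrist force passes 120 N, or if a joint passes its speed limit or range.

ROBOT

A 6-joint arm with a two-finger parallel gripper is mounted at the origin on the work surface. World frame = base frame: x ahead of the robot, y to its left, z up, the work surface at z = 0. Lengths are in m, angles in degrees, forces in N, time in s.
With the tool pointing down it reaches from about 0.15 to 0.775 m from the base axis. Payload 6.1 kg.
Tool frame: the origin (TCP) lies at the very end of the fingers, on their centre line; the grasp point (between the pads) lies 19 mm behind it; z points along the fingers, x is the direction in which the jaws open and shut, and the axes are right-handed (so a half turn about z gives the same grasp; the last joint's range is limited). The gripper opens to 85 mm and grips with 20 to 120 N. Pads are 22 mm wide; open, the fingers measure 114 mm over their backs; the gripper's body (76 mm by 85 mm) begins 54 mm behind the grasp point. The pads swing forward as they close: fully open they stand 13 mm farther back than shut.
Start: joints at [71.161, 7.208, -2.269, 80.523, 0, 90], TCP at [0.17, 0.497, 0.193] pointing down, gripper open.
Joint ranges: [-155.77, 155.77], [-54.66, 111.73], [-72.52, 77.12], [-102.08, 115.82], [-83.92, 84.16], [-180, 180]. Speed limits (degrees/s): [136.94, 136.94, 172.46, 180, 180, 180].

INTERFACE

Orientations are given as a 3x3 rotation matrix whose columns are the frame's x, y, z axes.
In Python, from station import manip, cams gives the robot as it stands.
- The arm moves only by the shell command python3 -m handwheel 'ROWS' [OPENING] [FORCE]. ROWS is text: rows parted by semicolons, each of 6 numbers parted by spaces: the shift along the world's x, y, z in mm, then the turn, a rotation vector about the world's x, y, z in degrees. A call has 1 to 5 rows; each row shifts and turns the commanded pose from where the row before left it; what a row does not reach is not made up. A row lasts 1/8 s, in which the tool goes at most 62.5 mm and 10.7 degrees, less where a joint would pass 70% of its speed; a pose out of reach is approached as far as the arm can. A call with a gripper value outside its range is refused whole. OPENING is the opening in per cent of the stroke, from 0 (shut) to 100 (fully open), set as the call begins (- or left out, the last holds). The fingers move at their own pace and stop on an object; FORCE is the grip in N (left out, the last holds). Time passes only in rows, so rows that do not move let the fingers close. It gives the time, the measured TCP pose, the force and the opening at its end, in the units of the state.
- manip.get_state(): the state, without advancing time (a new reading comes with each control period).
- cams.capture(name): name is "scene" or "side" or "wrist"; returns the picture (400x640x3 uint8, red, green, blue); there is no depth.
- cams.get_calibration(name): a dict with "fx", "fy", "cx", "cy" (pixels), "rvec" (rotation vector, rad) and "tvec" (3), from world to camera coordinates, as OpenCV has them; the wrist camera has in their place "mount" (4x4, takes a point from camera to tool coordinates, whose origin is the TCP and whose axes are the tool frame's). Camera axes: x right, y down, z forward; pixel columns grow to the right and rows downward; lengths in m; the calibration is good to about 2 mm. A picture is of the moment at which its call begins: read the wrist's pose just before it. get_calibration takes no time and is no camera call.
- manip.close_job(): hands the job in, once; it reports no verdict.
The state is a dict: "clock": time; "qpos": joint angles; "dq": joint speeds; "tau": joint torques, N m; "position": TCP position; "eef_rot": TCP orientation; "contact_force": force on the tool from outside, world axes, zero at the start; "ft_torque": the same for the moment, N m; "grip_width": finger opening in m.
Only numpy, scipy, OpenCV 4.12 (cv2) and the standard library are available. Lean on these libraries where they do the work, as an engineer would, in place of code of your own. Each camera call takes 0.05 s, during which the arm holds its last target.

## Working session

There is one attempt and no reset: what is moved stays moved. The work goes in short steps, Python scripts to look and compute and a shell command to move; the robot and the scene stay as the last step left them, time stands still between calls to the robot, and variables do not carry over. Pictures are saved under pics/ and viewed, and the job is handed in when it is done.

```bash
mkdir -p pics; ls
python3 - <<'E'
from station import manip,cams
import cv2
print(manip.get_state())
for n in ("scene","side","wrist"):
    im=cams.capture(n); cv2.imwrite(f"pics/{n}0.png",im[:,:,::-1]); print(n,cams.get_calibration(n))
E
```

```text
pics
{'clock': 0.0, 'qpos': array([ 7.11625251e+01,  7.24242933e+00, -2.32829033e+00,  8.05245402e+01,
        1.53723375e-03,  8.99991334e+01]), 'dq': array([-0.02156314, -0.1342389 ,  0.00773202, -0.00977991, -0.00178774,
       -0.05824785]), 'tau': array([ 3.28407414e-04, -4.35909426e+01,  3.52926099e+01,  1.73657300e-02,
        3.42951967e-05, -8.24422642e-06]), 'position': array([0.16934783, 0.49641924, 0.19240286]), 'eef_rot': array([[ 3.22870030e-01,  9.46443146e-01, -5.62220331e-04],
       [ 9.46441852e-01, -3.22870518e-01, -1.56488340e-03],
       [-1.66259754e-03, -2.68549011e-05, -9.99998618e-01]]), 'contact_force': array([-0.2448228 , -0.08820712, -0.23284188]), 'ft_torque': array([-0.01436732,  0.01026587, -0.03540491]), 'grip_width': 0.08532940774960251}
scene {'fx': 364.57374445684, 'fy': 364.57374445684, 'cx': 315.50265901327475, 'cy': 194.54909562629345, 'rvec': array([ 1.5346859 ,  1.89007758, -0.92092955]), 'tvec': array([ 0.14228442, -0.29052556,  1.26258331])}
side {'fx': 374.58612312024763, 'fy': 374.58612312024763, 'cx': 320.41423936850407, 'cy': 197.6870899732995, 'rvec': array([ 2.18100787, -0.84307069,  0.36324844]), 'tvec': array([-0.41951069,  0.28181625,  0.62521974])}
wrist {'fx': 333.4862604630503, 'fy': 333.4862604630503, 'cx': 318.57418733408406, 'cy': 200.42090597297513, 'mount': array([[ 9.99999775e-01, -5.45690868e-04,  3.90093222e-04,
        -1.22512461e-03],
       [ 3.94923275e-04,  9.49028786e-01,  3.15189162e-01,
        -8.06342853e-02],
       [-5.42205544e-04, -3.15188937e-01,  9.49028788e-01,
        -1.80843977e-01],
       [ 0.00000000e+00,  0.00000000e+00,  0.00000000e+00,
         1.00000000e+00]])}
```

View pics/scene0.png

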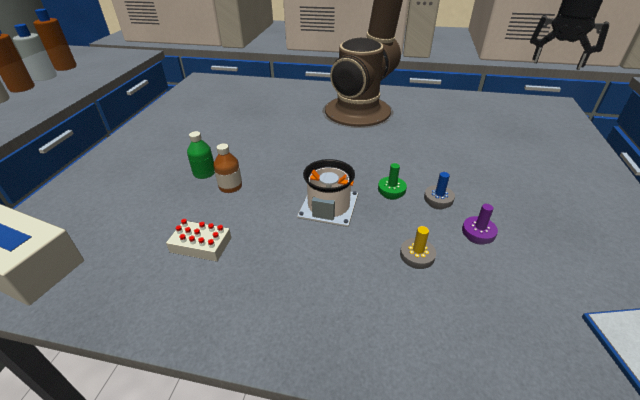

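View pics/side0.png

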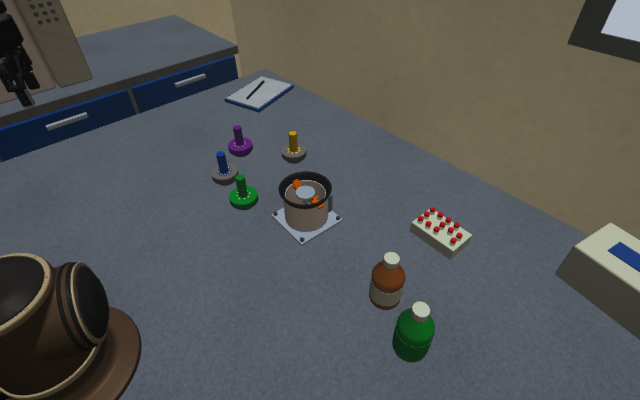

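View pics/wrist0.png

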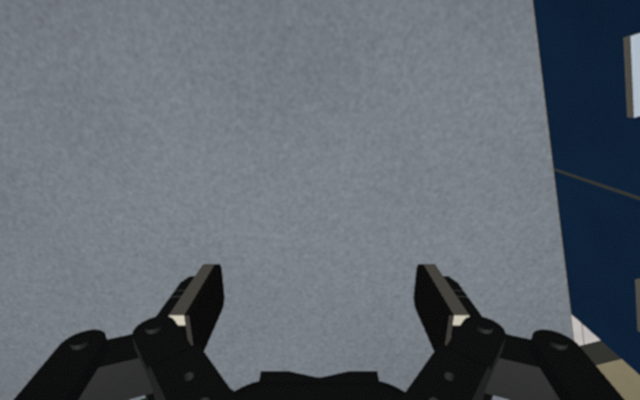

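Scene view: the blue candidate has its handle at (443,185) and a grey carrier at (439,197). The others are green at (395,180), purple at (482,225) and yellow at (420,245). The feeder is at (329,188), the amber bottle at (228,170) and a green bottle at (201,157). In the side view blue is at (223,165). Only this one has a blue handle on a grey carrier. I'll confirm it in a crop and measure.

```bash
cat > h.py <<'E'
import numpy as np, cv2
from station import manip,cams
def cal(n,st=None):
    c=cams.get_calibration(n); K=np.array([[c['fx'],0,c['cx']],[0,c['fy'],c['cy']],[0,0,1]])
    if n=='wrist':
        T=np.eye(4);T[:3,:3]=st['eef_rot'];T[:3,3]=st['position'];M=np.linalg.inv(T@c['mount'])
        return K,M[:3,:3],M[:3,3]
    return K,cv2.Rodrigues(c['rvec'])[0],c['tvec']
def ray(C,p):
    K,R,t=C; d=R.T@np.linalg.solve(K,np.array([*p,1.])); return -R.T@t,d/np.linalg.norm(d)
def plane(C,p,z):
    o,d=ray(C,p); return o+d*(z-o[2])/d[2]
def tri(Cs,ps):
    P=[C[0]@np.c_[C[1],C[2]] for C in Cs]
    X=cv2.triangulatePoints(P[0],P[1],np.array(ps[0],float).reshape(2,1),np.array(ps[1],float).reshape(2,1)).ravel();X=X[:3]/X[3]
    e=[]
    for C,p in zip(Cs,ps):
        q=C[0]@(C[1]@X+C[2]); e.append(np.linalg.norm(q[:2]/q[2]-p))
    return X,e
def blobs(im,lo,hi,roi=None,amin=15):
    hsv=cv2.cvtColor(im,cv2.COLOR_RGB2HSV); m=cv2.inRange(hsv,lo,hi)
    if roi: k=np.zeros_like(m);x0,y0,x1,y1=roi;k[y0:y1,x0:x1]=255;m&=k
    n,l,s,c=cv2.connectedComponentsWithStats(m)
    return m,[(s[i].tolist(),c[i].round(1).tolist()) for i in range(1,n) if s[i][4]>=amin]
E
python3 - <<'E'
from h import *
S=cv2.imread('pics/scene0.png');D=cv2.imread('pics/side0.png')
a=cv2.resize(S[150:280,290:510],None,fx=3.6,fy=3.6,interpolation=2)[:, :790]
b=cv2.resize(D[110:240,200:350],None,fx=3.6,fy=3.6,interpolation=2)
cv2.imwrite('pics/c1.png',a);cv2.imwrite('pics/c2.png',b)
for n,I,roi in(('scene',S,(290,150,510,290)),('side',D,(190,110,350,250))):
    R=I[:,:,::-1].copy()
    for k,lo,hi in(('blue',(105,150,60),(125,255,255)),('yellow',(18,170,90),(32,255,255)),('orange',(5,200,120),(16,255,255)),('black',(0,0,0),(180,255,28))):
        print(n,k,blobs(R,lo,hi,roi,6)[1])
E
```

```text
scene blue [([436, 172, 13, 25, 207], [442.0, 183.5])]
scene yellow [([412, 226, 17, 31, 291], [420.4, 239.7])]
scene orange [([311, 170, 8, 10, 59], [314.5, 175.3]), ([338, 175, 10, 9, 53], [342.8, 180.0]), ([350, 181, 3, 4, 7], [351.3, 182.7])]
scene black [([304, 161, 50, 31, 403], [328.5, 173.3])]
side blue [([216, 151, 9, 6, 40], [220.3, 153.8])]
side yellow [([289, 131, 8, 5, 32], [292.3, 133.1]), ([295, 150, 4, 4, 9], [296.4, 151.4])]
side orange [([292, 179, 9, 10, 54], [296.1, 183.4]), ([311, 196, 8, 7, 29], [314.5, 199.4]), ([318, 204, 5, 4, 11], [320.1, 205.5])]
side black [([279, 173, 52, 36, 510], [304.3, 186.0])]
```

View pics/c1.png

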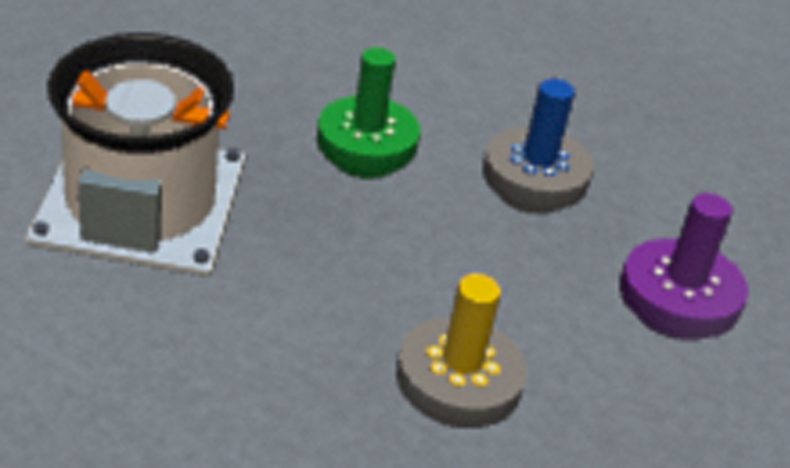

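View pics/c2.png

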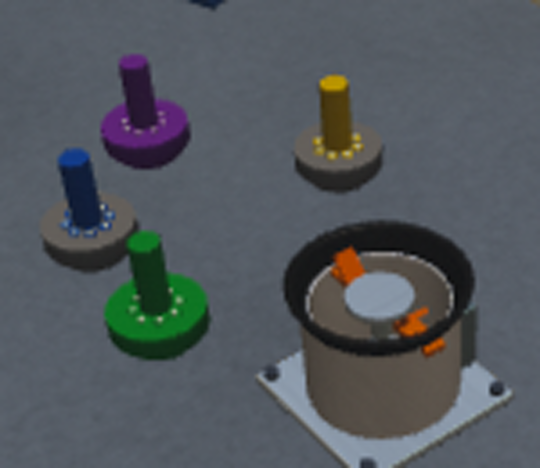

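The crops confirm it: the blue handle with blue caps on a grey carrier is the target (crop 1 at (555,90)–(540,170)). Green and purple have carriers in their own colour.

Run:
```python
from h import *
A=cal('scene');B=cal('side')
for n,p,q in(('blue top',(444.2,175),(220.8,153.6)),('blue base',(440.3,195),(224.4,172.8)),('yellow top',(290+480/3.6,150+288/3.6),(200+334/3.6,110+83/3.6)),
 ('green top',(290+378/3.6,150+56/3.6),(200+145/3.6,110+240/3.6)),('purple top',(290+711/3.6,150+203/3.6),(200+134/3.6,110+62/3.6)),('disc',(329.2,177.8),(305.6,192.2)),
 ('bottle cap',(223,149),(391.5,259))):
    X,e=tri((A,B),(p,q)); print(n,X.round(4),np.round(e,1))
for n,C,f in(('scene',A,'scene0'),('side',B,'side0')):
    I=cv2.imread(f'pics/{f}.png')[:,:,::-1].copy()
    m,_=blobs(I,(0,0,0),(180,255,32),(290,150,360,200) if n=='scene' else (275,165,340,215))
    cs=max(cv2.findContours(m,0,2)[0],key=len); h=cv2.convexHull(cs)[:,0]
    pts=np.array([plane(C,p,.096)[:2] for p in h])
    # keep far-side points (top edge visible)
    o=ray(C,(0,0))[0][:2]; d=pts-pts.mean(0); v=(pts.mean(0)-o);v/=np.linalg.norm(v)
    k=pts[d@v>-0.01]
    s=np.linalg.lstsq(np.c_[2*k,np.ones(len(k))],(k**2).sum(1),rcond=None)[0]
    print(n,'rim',s[:2].round(4),'r',np.sqrt(s[2]+s[0]**2+s[1]**2).round(4),'bottle', )
```

```text
blue top [0.4567 0.2505 0.0814] [0.6 0.5]
blue base [0.4547 0.2526 0.0212] [1.2 1. ]
yellow top [0.6472 0.2019 0.0817] [1.  0.7]
green top [0.4416 0.1401 0.0823] [0.8 0.8]
purple top [0.554  0.3281 0.0821] [1.2 0.9]
disc [ 0.5177 -0.0023  0.0816] [1. 1.]
bottle cap [ 0.4921 -0.263   0.1121] [0.7 0.9]
scene rim [ 0.5213 -0.0015] r 0.0552 bottle
side rim [ 0.5149 -0.0058] r 0.0557 bottle
```

Heights check out (handle tops 81–82 mm against 84 given, disc 81.6 against 84). Blue is at (0.456, 0.2505) and the feeder at about (0.518, -0.003). I'll move over blue and turn the jaws to world x, because the catches sit at ±y.

```bash
python3 -m handwheel '41 -35 0 0 0 -10.2;41 -35 0 0 0 -10.2;41 -35 0 0 0 -10.2;41 -35 0 0 0 -10.2;41 -35 0 0 0 -10.2' 70 60; python3 -m handwheel '36 -31 0 0 0 -10.2;36 -31 0 0 0 -10.1;0 0 0 0 0 0;0 0 0 0 0 0'
python3 - <<'E'
from h import *
st=manip.get_state();print(st['position'],st['eef_rot'].round(3).tolist(),st['qpos'].round(1),st['grip_width'])
I=cams.capture('wrist');cv2.imwrite('pics/w1.png',I[:,:,::-1])
print(blobs(I,(105,150,60),(125,255,255))[1]);np.save('w1.npy',np.array([st['position'],*st['eef_rot']]))
E
```

```text
clock: 0.78
position: [0.3755, 0.3205, 0.193]
eef_rot: [[0.941, 0.339, -0.0], [0.339, -0.941, -0.0], [-0.0, -0.0, -1.0]]
contact_force: [0.5, 0.9, 0.6]
grip_width: 0.0598
clock: 1.27
position: [0.4462, 0.2598, 0.1929]
eef_rot: [[1.0, -0.002, -0.001], [-0.002, -1.0, -0.0], [-0.001, 0.0, -1.0]]
contact_force: [-0.9, 0.6, -0.5]
grip_width: 0.0598
[0.44623563 0.25977838 0.19290496] [[1.0, -0.002, -0.001], [-0.002, -1.0, -0.0], [-0.001, 0.0, -1.0]] [ 30.2   6.3  -3.3  80.4   0.  120.3] 0.05978423211838339
[([317, 172, 23, 33, 574], [328.4, 188.7])]
```

View pics/w1.png

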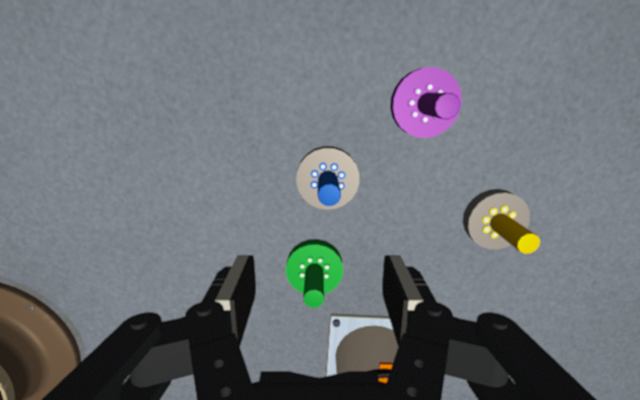

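The wrist view shows the blue handle top at (329.5,194.5), with its carrier ringed by blue caps around (328,178). I'll measure it against the scene view, then from a second wrist pose.

```bash
python3 -m handwheel '10 -60 -15 0 0 0;0 0 0 0 0 0;0 0 0 0 0 0'
python3 - <<'E'
from h import *
a=np.load('w1.npy');C1=cal('wrist',dict(position=a[0],eef_rot=a[1:]))
st=manip.get_state();C2=cal('wrist',st)
I=cams.capture('wrist');cv2.imwrite('pics/w2.png',I[:,:,::-1])
print(st['position'],blobs(I,(105,150,60),(125,255,255))[1])
print('plane84',plane(C1,(329.5,194.5),.084)); print(tri((C1,cal('scene')),((329.5,194.5),(444.2,175)))); print(tri((C1,cal('side')),((329.5,194.5),(220.8,153.6))))
E
```

```text
clock: 1.7
position: [0.456, 0.2008, 0.1785]
eef_rot: [[1.0, -0.001, 0.0], [-0.001, -1.0, 0.001], [0.0, -0.001, -1.0]]
contact_force: [-0.3, 0.4, -0.2]
grip_width: 0.0598
[0.45602728 0.20079795 0.17852629] [([306, 116, 25, 28, 547], [317.9, 130.0])]
plane84 [0.45602279 0.24906724 0.084     ]
(array([0.45653316, 0.25016083, 0.0830951 ]), [np.float64(1.5400338469342272), np.float64(0.5048727501570209)])
(array([0.45630546, 0.24823362, 0.08158164]), [np.float64(0.236178118823202), np.float64(0.06771405349136789)])
```

View pics/w2.png

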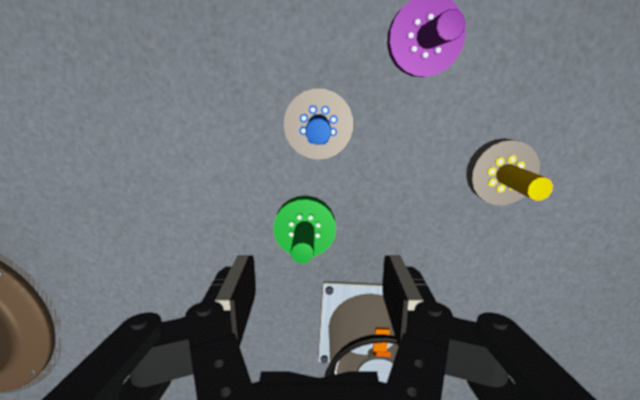

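Run:
```python
from h import *
a=np.load('w1.npy');C1=cal('wrist',dict(position=a[0],eef_rot=a[1:]))
C2=cal('wrist',manip.get_state())
print(plane(C2,(317.5,131),.084),tri((C1,C2),((329.5,194.5),(317.5,131))))
print('carrier',plane(C1,(328.5,178),.028),plane(C2,(318.5,124.5),.028))
```

```text
[0.45535219 0.249146   0.084     ] (array([0.45567315, 0.2493149 , 0.08498253]), [np.float64(0.3558807230194063), np.float64(0.39802278009339026)])
carrier [0.45662225 0.25003861 0.028     ] [0.45616649 0.24894055 0.028     ]
```

All views agree on blue at (0.456, 0.249), top at 83–85 mm. Moving above it, then down to TCP z≈0.050.

```bash
python3 -m handwheel '0 48 0 0 0 0;0 0 -40 0 0 0;0 0 -30 0 0 0;0 0 0 0 0 0'; python3 -m handwheel '0 0 -25 0 0 0;0 0 -20 0 0 0;0 0 -14 0 0 0;0 0 0 0 0 0;0 0 0 0 0 0'; python3 -m handwheel '0 0 0 0 0 0;0 0 0 0 0 0;0 0 0 0 0 0;0 0 0 0 0 0' 0 80
python3 - <<'E'
from h import *
I=cams.capture('wrist');cv2.imwrite('pics/w3.png',I[:,:,::-1])
E
```

```text
clock: 2.25
position: [0.4546, 0.2487, 0.1064]
eef_rot: [[1.0, 0.0, -0.004], [0.0, -1.0, -0.002], [-0.004, 0.002, -1.0]]
contact_force: [0.5, -0.3, 0.4]
grip_width: 0.0597
clock: 2.88
position: [0.4571, 0.2485, 0.0504]
eef_rot: [[1.0, -0.002, 0.001], [-0.002, -1.0, 0.001], [0.001, -0.001, -1.0]]
contact_force: [-1.0, -0.3, -0.1]
grip_width: 0.0599
clock: 3.38
position: [0.4565, 0.248, 0.0493]
eef_rot: [[1.0, -0.002, 0.0], [-0.002, -1.0, 0.0], [0.0, -0.0, -1.0]]
contact_force: [-0.1, 0.5, 0.2]
grip_width: -0.0004
```

View pics/w3.png

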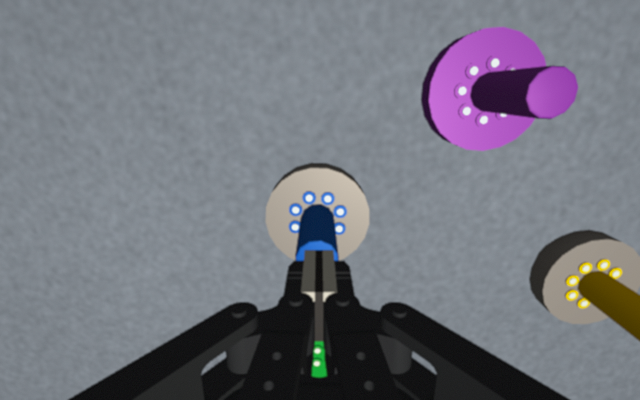

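The fingers closed fully (width 0), so the grasp missed. In the picture the handle (318,230) stands on the camera side of the shut pads (318,255). I'll check whether blue moved and where the real fingers lie relative to the reported TCP.

Run:
```python
from h import *
st=manip.get_state();C=cal('wrist',st);K,R,t=C
print(st['position'],st['contact_force'])
print('carrier now',plane(C,(318,215),.028))
for n,v in(('tcp',(0,0,0)),('padnear',(0,-.011,0)),('padfar',(0,.011,0)),('padnear-30',(0,-.011,-.03))):
    X=st['position']+st['eef_rot']@np.array(v);q=K@(R@X+t);print(n,q[:2]/q[2])
S=cams.capture('scene');D=cams.capture('side')
a=cv2.resize(S[130:260,340:520],None,fx=4.4,fy=4.4,interpolation=2);b=cv2.resize(D[60:200,160:340],None,fx=4.2,fy=4.2,interpolation=2)
cv2.imwrite('pics/s3.png',a[:,:,::-1]);cv2.imwrite('pics/d3.png',b[:,:,::-1])
w=cv2.imread('pics/w3.png')[160:400,200:440];cv2.imwrite('pics/w3c.png',cv2.resize(w,None,fx=2.5,fy=2.5,interpolation=2))
```

```text
[0.45649203 0.24796795 0.04925193] [-0.13574065  0.01332429  0.14978003]
carrier now [0.45612016 0.25075063 0.028     ]
tcp [318.57748208 232.25001953]
padnear [318.57004019 214.81068102]
padfar [318.58466641 249.08580214]
padnear-30 [318.55217853 236.4148283 ]
```

View pics/s3.png

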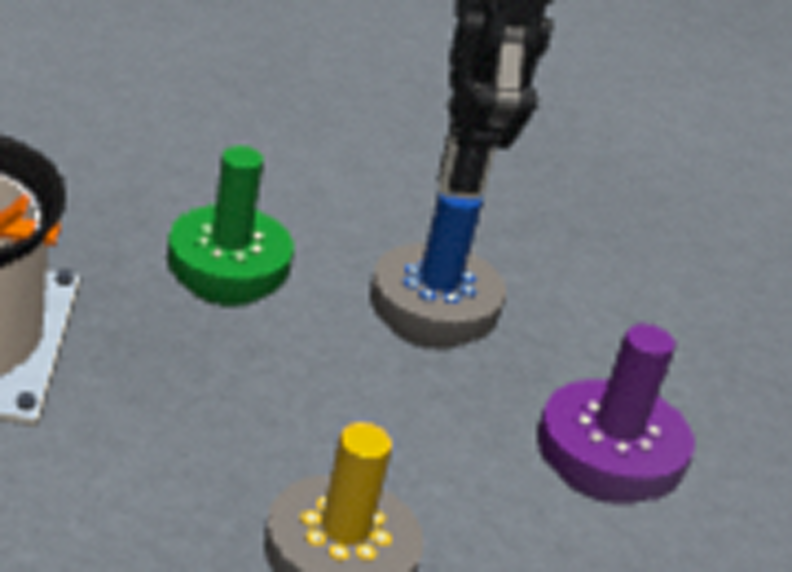

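View pics/d3.png

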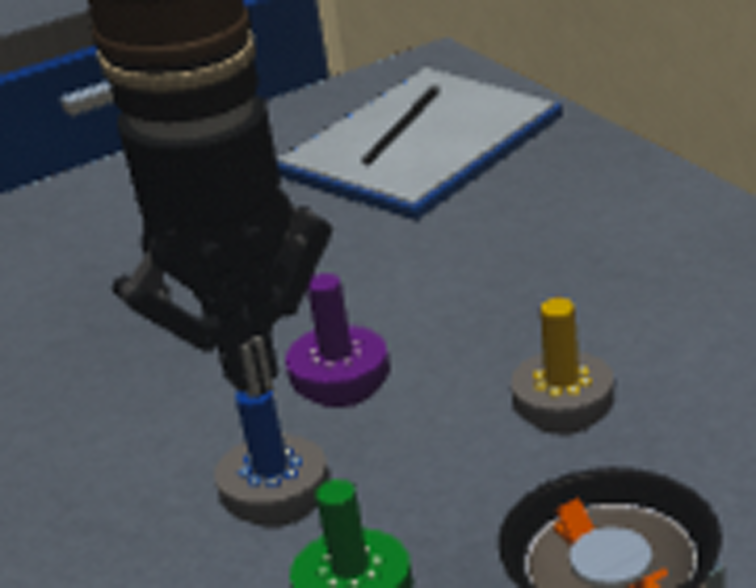

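View pics/w3c.png

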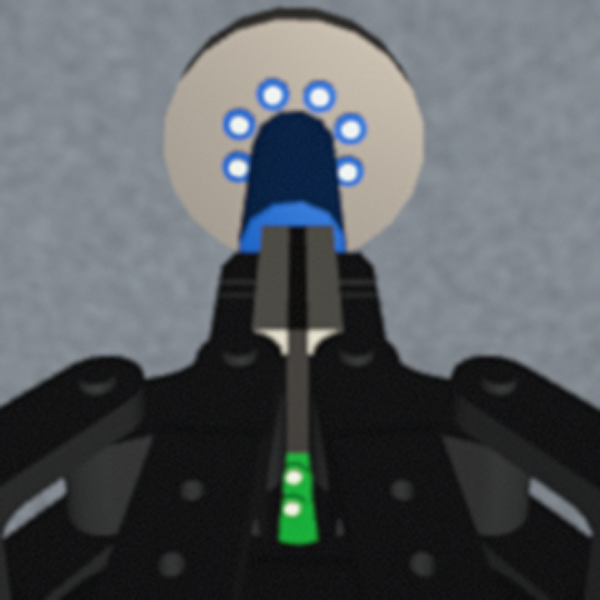

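The carrier has not moved (0.456, 0.2507). In both outer views the fingertips end right at the top of the handle, near z≈0.085, while the reported TCP is at z=0.049. So the real tips seem to lie about 35 mm behind the reported TCP. I'll lift clear and measure the tips from two views.

```bash
python3 -m handwheel '0 0 40 0 0 0;0 0 0 0 0 0;0 0 0 0 0 0'
python3 - <<'E'
from h import *
A=cal('scene');B=cal('side');st=manip.get_state();print(st['position'],st['grip_width'])
for n,C in(('scene',A),('side',B)):
    q=C[0]@(C[1]@st['position']+C[2]);q=q[:2]/q[2];print(n,'tcp px',q)
    I=cams.capture(n);x0,y0=int(q[0])-50,max(int(q[1])-75,0);cr=I[y0:y0+100,x0:x0+100].copy();cr=cv2.resize(cr,None,fx=6,fy=6,interpolation=2)
    cv2.circle(cr,(int((q[0]-x0+.5)*6),int((q[1]-y0+.5)*6)),4,(255,0,255),-1);print(x0,y0)
    cv2.imwrite(f'pics/{n}4.png',cr[:,:,::-1])
E
```

```text
clock: 3.9
position: [0.4565, 0.248, 0.089]
eef_rot: [[1.0, -0.002, 0.0], [-0.002, -1.0, 0.0], [0.0, -0.0, -1.0]]
contact_force: [-0.8, -0.5, -0.5]
grip_width: 0.0003
[0.45647228 0.24800167 0.08902559] 0.00027252133105417
scene tcp px [443.31928201 172.44237217]
393 97
side tcp px [220.28497741 151.17675174]
170 76
```

View pics/scene4.png

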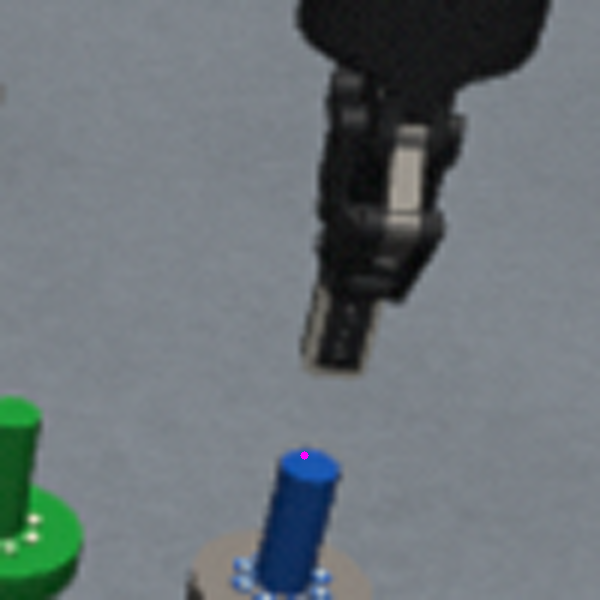

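View pics/side4.png

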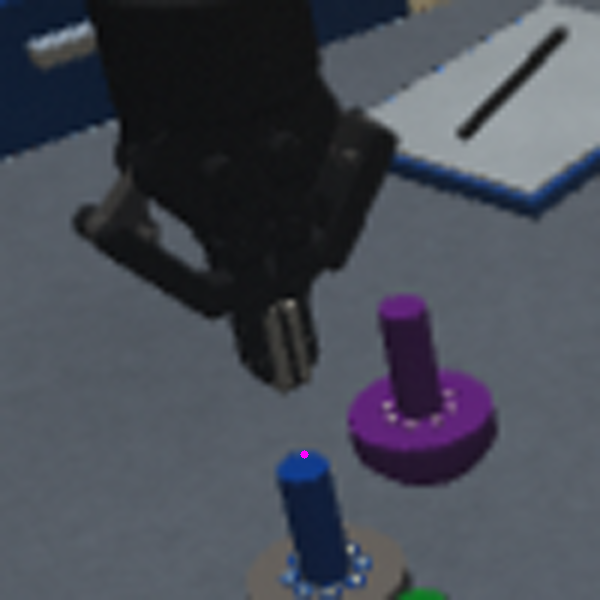

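Run:
```python
from h import *
A=cal('scene');B=cal('side');st=manip.get_state()
X,e=tri((A,B),((393+335/6-.5,97+370/6-.5),(170+289/6-.5,76+385/6-.5)));print(X,e,X-st['position'])
X,e=tri((A,B),((393+310/6-.5,97+467/6-.5),(170+304/6-.5,76+467/6-.5)));print('handle top',X,e)
```

```text
[0.45580755 0.24973516 0.12447604] [np.float64(1.2526366740730475), np.float64(1.0809016419419746)] [-9.78307562e-05  2.03898793e-03  3.61836704e-02]
handle top [0.45541833 0.25044949 0.08256032] [np.float64(0.4538961908164192), np.float64(0.3913721279555262)]
```

Real tips sit 36–38 mm above the reported TCP, with lateral error under 2 mm. For tips at about 50 mm on the handle the reported z must be ≈0.014. Reopening and descending in stages.

```bash
python3 -m handwheel '0 1 0 0 0 0;0 0 0 0 0 0;0 0 0 0 0 0;0 0 0 0 0 0' 70 60; python3 -m handwheel '0 0 -25 0 0 0;0 0 -20 0 0 0;0 0 -15 0 0 0;0 0 -15 0 0 0;0 0 0 0 0 0'
python3 - <<'E'
from h import *
I=cams.capture('side');J=cams.capture('wrist')
a=cv2.resize(I[80:190,170:280],None,fx=5,fy=5,interpolation=2);b=cv2.resize(J[150:400,160:480],None,fx=1.6,fy=1.6)
cv2.imwrite('pics/d5.png',a[:,:,::-1]);cv2.imwrite('pics/w5.png',b[:,:,::-1])
E
```

```text
clock: 4.5
position: [0.4565, 0.249, 0.0892]
eef_rot: [[1.0, -0.002, -0.0], [-0.002, -1.0, -0.0], [-0.0, 0.0, -1.0]]
contact_force: [1.3, 0.2, -0.1]
grip_width: 0.0599
clock: 5.12
position: [0.4557, 0.2486, 0.0131]
eef_rot: [[1.0, -0.002, -0.002], [-0.002, -1.0, -0.001], [-0.002, 0.001, -1.0]]
contact_force: [0.2, 0.0, 0.2]
grip_width: 0.0599
```

View pics/d5.png

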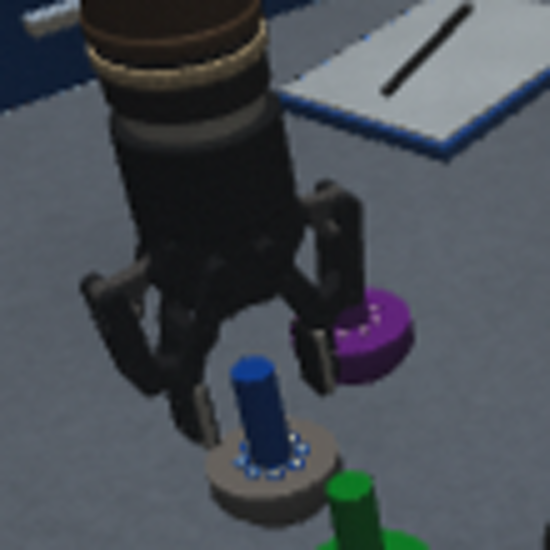

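View pics/w5.png

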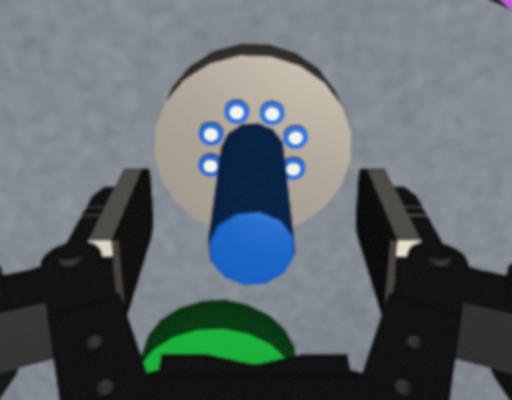

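The handle is centred between the pads now (handle at 251, pads at 150 and 357). Closing.

```bash
python3 -m handwheel '0 0 0 0 0 0;0 0 0 0 0 0;0 0 0 0 0 0;0 0 0 0 0 0' 0 80;  python3 -m handwheel '0 0 10 0 0 0;0 0 20 0 0 0;0 0 40 0 0 0;0 0 40 0 0 0;0 0 0 0 0 0'
python3 - <<'E'
from h import *
I=cams.capture('side');J=cams.capture('wrist')
a=cv2.resize(I[60:210,170:350],None,fx=4,fy=4,interpolation=2)
cv2.imwrite('pics/d6.png',a[:,:,::-1]);cv2.imwrite('pics/w6.png',J[:,:,::-1])
E
```

```text
clock: 5.72
position: [0.4569, 0.2492, 0.0148]
eef_rot: [[1.0, -0.002, 0.001], [-0.002, -1.0, 0.001], [0.001, -0.001, -1.0]]
contact_force: [-1.1, 0.5, 4.7]
grip_width: 0.0198
clock: 6.35
position: [0.4583, 0.2499, 0.1277]
eef_rot: [[1.0, -0.002, 0.005], [-0.002, -1.0, 0.003], [0.005, -0.003, -1.0]]
contact_force: [-0.2, 1.1, -1.6]
grip_width: 0.0198
```

View pics/d6.png

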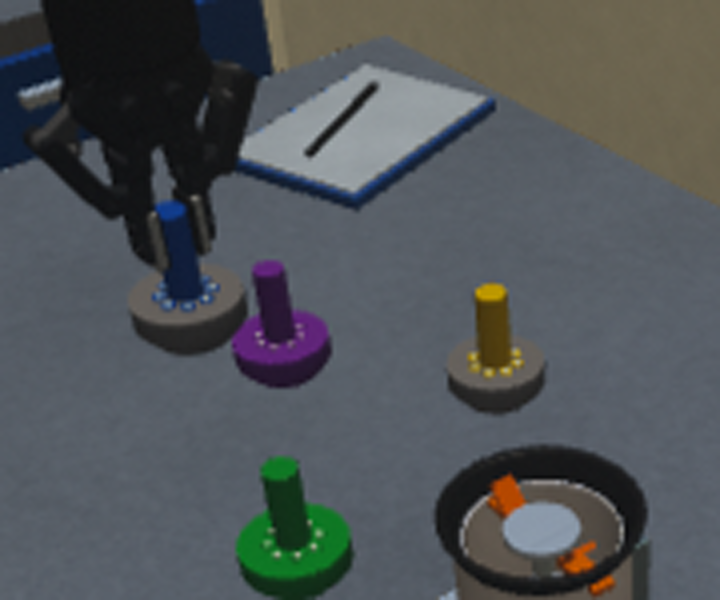

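View pics/w6.png

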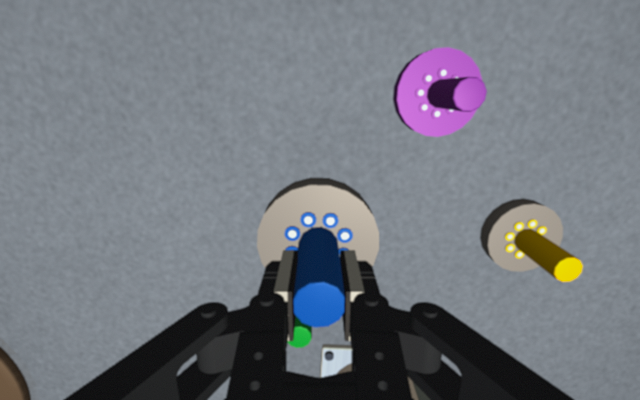

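Held (opening 19.8 mm on the handle). The underside is reported z − 14.5 mm. Raising and carrying toward the feeder, while refining its axis from the first pictures.

```bash
python3 -m handwheel '0 0 40 0 0 0;12 -45 0 0 0 0;13 -50 0 0 0 0;12 -50 0 0 0 0;12 -50 0 0 0 0'; python3 -m handwheel '12 -40 0 0 0 0;0 -17 0 0 0 0;0 0 0 0 0 0;0 0 0 0 0 0'
python3 - <<'E'
from h import *
A=cal('scene');B=cal('side')
S=cv2.imread('pics/scene0.png')[:,:,::-1].copy();D=cv2.imread('pics/side0.png')[:,:,::-1].copy()
p=[]
for n,I,roi in(('scene',S,(316,166,342,190)),('side',D,(292,180,318,204))):
    m,b=blobs(I,(95,8,135),(125,70,255),roi,15);print(n,b);p.append(max(b,key=lambda q:q[0][4])[1])
print(tri((A,B),p),plane(A,p[0],.084),plane(B,p[1],.084))
for n in('scene','side'):
    I=cams.capture(n);x0,y0=(270,90) if n=='scene' else (240,100)
    a=cv2.resize(I[y0:y0+140,x0:x0+140],None,fx=4.2,fy=4.2,interpolation=2);cv2.imwrite(f'pics/{n}7.png',a[:,:,::-1])
E
```

```text
clock: 7.08
position: [0.5047, 0.0524, 0.1624]
eef_rot: [[1.0, -0.002, -0.003], [-0.002, -1.0, -0.0], [-0.003, 0.0, -1.0]]
contact_force: [1.5, -0.6, -1.6]
grip_width: 0.0203
clock: 7.58
position: [0.517, -0.0021, 0.1637]
eef_rot: [[1.0, -0.002, -0.001], [-0.002, -1.0, 0.0], [-0.001, -0.0, -1.0]]
contact_force: [0.6, 0.4, -0.9]
grip_width: 0.0199
scene [([320, 172, 18, 12, 167], [328.5, 177.3])]
side [([296, 186, 19, 12, 186], [304.9, 191.6])]
(array([ 0.51688321, -0.00278284,  0.08322569]), [np.float64(0.34675755355874666), np.float64(0.3360404530494076)]) [ 0.51716774 -0.00204341  0.084     ] [ 0.51645167 -0.00432298  0.084     ]
```

View pics/scene7.png

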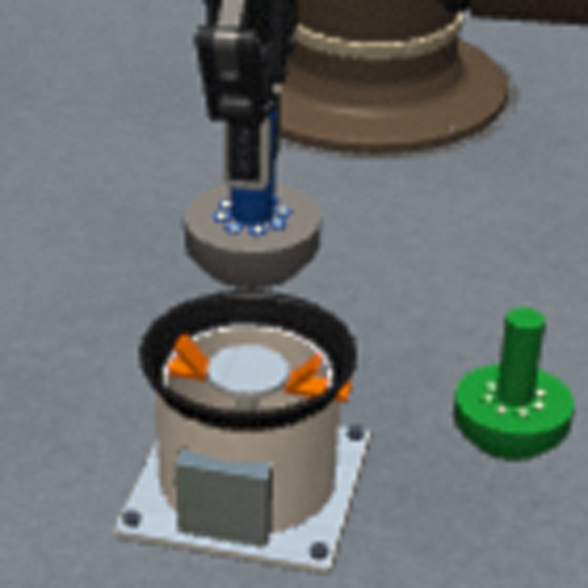

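View pics/side7.png

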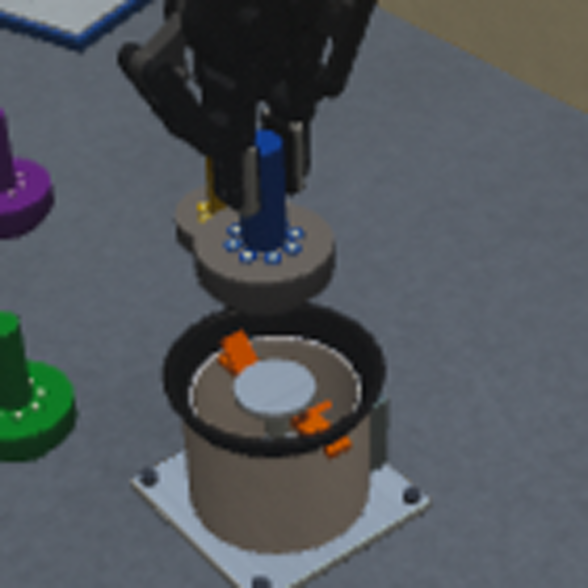

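The carrier hangs centred above the mouth. The disc is measured at (0.517, -0.003, 0.083), which agrees with the tool. Lowering toward the follower (contact expected at reported z≈0.0985).

```bash
python3 -m handwheel '0 -1 -25 0 0 0;0 0 -20 0 0 0;0 0 -12 0 0 0;0 0 0 0 0 0'; python3 -m handwheel '0 0 -6 0 0 0;0 0 -6 0 0 0;0 0 -6 0 0 0;0 0 0 0 0 0'
python3 - <<'E'
from h import *
for n in('scene','side'):
    I=cams.capture(n);x0,y0=(270,90) if n=='scene' else (240,100)
    a=cv2.resize(I[y0:y0+140,x0:x0+140],None,fx=4.2,fy=4.2,interpolation=2);cv2.imwrite(f'pics/{n}8.png',a[:,:,::-1])
E
```

```text
clock: 8.18
position: [0.5169, -0.0034, 0.1066]
eef_rot: [[1.0, -0.002, -0.001], [-0.002, -1.0, 0.0], [-0.001, -0.0, -1.0]]
contact_force: [-0.2, -0.4, -1.1]
grip_width: 0.0197
clock: 8.68
position: [0.5187, -0.0039, 0.0907]
eef_rot: [[1.0, -0.002, 0.003], [-0.002, -1.0, 0.0], [0.003, -0.0, -1.0]]
contact_force: [-0.9, 1.2, 6.4]
grip_width: 0.0198
```

View pics/scene8.png

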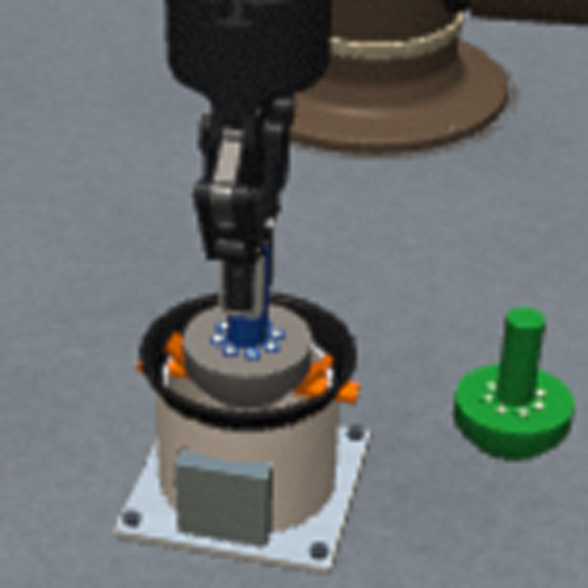

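View pics/side8.png

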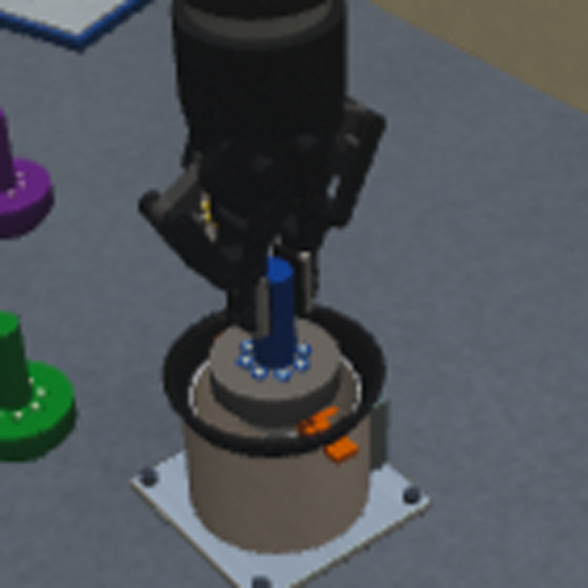

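Follower contact is confirmed (6 N at the expected height), and the carrier sits centred between the catches. Pressing down in steps.

```bash
python3 -m handwheel '0 0 -6 0 0 0;0 0 -6 0 0 0;0 0 0 0 0 0'; python3 -m handwheel '0 0 -6 0 0 0;0 0 -6 0 0 0;0 0 0 0 0 0';python3 -m handwheel '0 0 -6 0 0 0;0 0 -4 0 0 0;0 0 0 0 0 0'
```

```text
clock: 9.15
position: [0.5188, -0.004, 0.0786]
eef_rot: [[1.0, -0.003, 0.003], [-0.003, -1.0, 0.0], [0.003, -0.0, -1.0]]
contact_force: [0.2, 0.6, 5.0]
grip_width: 0.02
clock: 9.52
position: [0.5188, -0.004, 0.0668]
eef_rot: [[1.0, -0.003, 0.003], [-0.003, -1.0, 0.0], [0.003, -0.0, -1.0]]
contact_force: [-1.6, -0.5, 7.4]
grip_width: 0.0202
clock: 9.9
position: [0.5189, -0.004, 0.0572]
eef_rot: [[1.0, -0.002, 0.004], [-0.002, -1.0, 0.0], [0.004, -0.0, -1.0]]
contact_force: [-2.8, 1.3, 11.7]
grip_width: 0.02
```

```bash
python3 -m handwheel '0 0 -1.5 0 0 0;0 0 0 0 0 0;0 0 0 0 0 0'
python3 - <<'E'
from h import *
for n in('scene','side'):
    I=cams.capture(n);x0,y0=(270,90) if n=='scene' else (240,100)
    a=cv2.resize(I[y0:y0+140,x0:x0+140],None,fx=4.2,fy=4.2,interpolation=2);cv2.imwrite(f'pics/{n}9.png',a[:,:,::-1])
E
```

```text
clock: 10.28
position: [0.5189, -0.0039, 0.0561]
eef_rot: [[1.0, -0.002, 0.004], [-0.002, -1.0, 0.0], [0.004, -0.0, -1.0]]
contact_force: [-2.7, 0.7, 11.6]
grip_width: 0.0199
```

View pics/scene9.png

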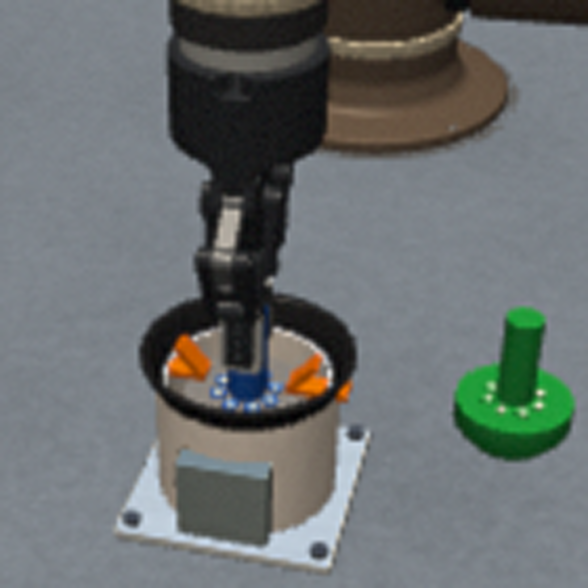

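View pics/side9.png

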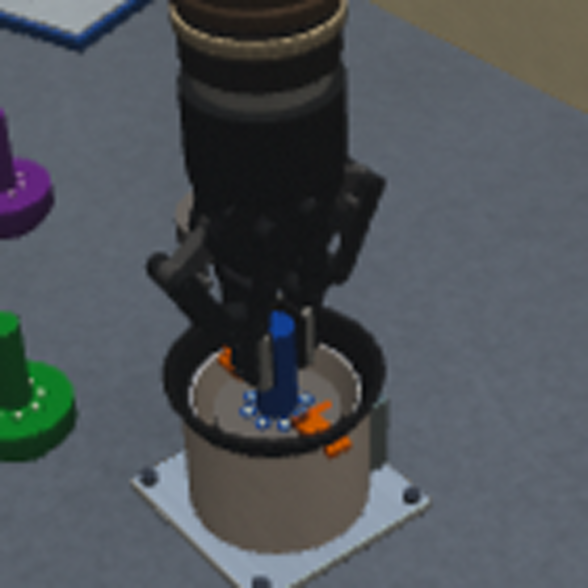

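The catches have sprung back over the carrier. Easing up a few mm as a test: if it is latched, the catches should pull back before I let go.

```bash
python3 -m handwheel '0 0 4 0 0 0;0 0 0 0 0 0;0 0 0 0 0 0'; python3 -m handwheel '0 0 2 0 0 0;0 0 0 0 0 0;0 0 0 0 0 0'
```

```text
clock: 10.75
position: [0.5189, -0.004, 0.06]
eef_rot: [[1.0, -0.003, 0.004], [-0.003, -1.0, 0.0], [0.004, -0.0, -1.0]]
contact_force: [-1.7, 0.5, 11.5]
grip_width: 0.0199
clock: 11.12
position: [0.5189, -0.004, 0.0619]
eef_rot: [[1.0, -0.003, 0.004], [-0.003, -1.0, 0.0], [0.004, -0.0, -1.0]]
contact_force: [-2.0, 0.2, 10.6]
grip_width: 0.0199
```

```bash
python3 -m handwheel '0 0 1.5 0 0 0;0 0 0 0 0 0;0 0 0 0 0 0'
```

```text
clock: 11.5
position: [0.5188, -0.0039, 0.0627]
eef_rot: [[1.0, -0.002, 0.003], [-0.002, -1.0, 0.0], [0.003, -0.0, -1.0]]
contact_force: [-1.9, 0.6, 7.4]
grip_width: 0.0197
```

The force dropped and the arm stopped following at the 48 mm level, so the catches hold. Opening partly (the mouth limits the fingers) and withdrawing.

```bash
python3 -m handwheel '0 0 0 0 0 0;0 0 0 0 0 0;0 0 0 0 0 0;0 0 0 0 0 0' 50 40; python3 -m handwheel '0 0 15 0 0 0;0 0 25 0 0 0;0 0 40 0 0 0;0 0 40 0 0 0;0 0 0 0 0 0'; python3 -m handwheel '-30 0 20 0 0 0;-50 0 0 0 0 0;-50 0 0 0 0 0;0 0 0 0 0 0'
python3 - <<'E'
from h import *
A=cal('scene');B=cal('side')
for n in('scene','side'):
    I=cams.capture(n);cv2.imwrite(f'pics/{n}10.png',I[:,:,::-1]);x0,y0=(270,90) if n=='scene' else (240,100)
    a=cv2.resize(I[y0:y0+140,x0:x0+140],None,fx=4.2,fy=4.2,interpolation=2);cv2.imwrite(f'pics/{n}10c.png',a[:,:,::-1])
    print(n,blobs(I,(105,150,60),(125,255,255),(x0,y0,x0+140,y0+140))[1])
E
```

```text
clock: 12.0
position: [0.5174, -0.004, 0.061]
eef_rot: [[1.0, -0.002, -0.0], [-0.002, -1.0, -0.0], [-0.0, 0.0, -1.0]]
contact_force: [0.2, 0.4, -0.4]
grip_width: 0.0427
clock: 12.62
position: [0.5195, -0.004, 0.1858]
eef_rot: [[1.0, -0.002, 0.007], [-0.002, -1.0, -0.0], [0.007, 0.0, -1.0]]
contact_force: [-0.1, -0.1, 0.5]
grip_width: 0.0431
clock: 13.12
position: [0.3847, -0.004, 0.2018]
eef_rot: [[1.0, -0.002, 0.0], [-0.002, -1.0, -0.0], [0.0, 0.0, -1.0]]
contact_force: [0.2, 0.4, 0.4]
grip_width: 0.0427
scene [([324, 158, 11, 25, 214], [328.5, 169.6])]
side [([300, 172, 12, 26, 122], [306.4, 181.3])]
```

View pics/scene10c.png

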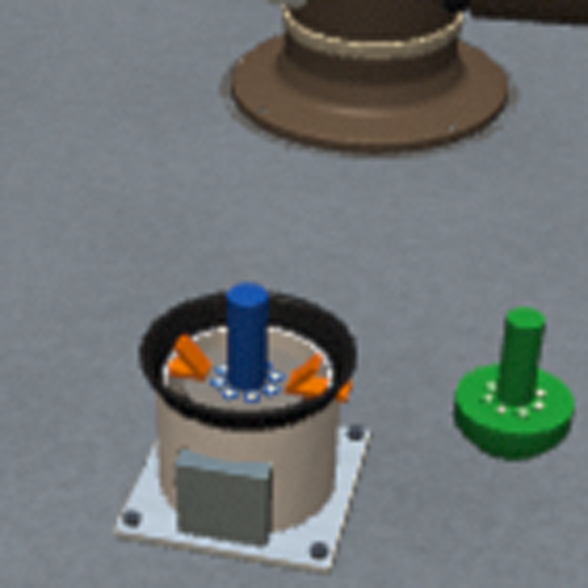

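View pics/side10c.png

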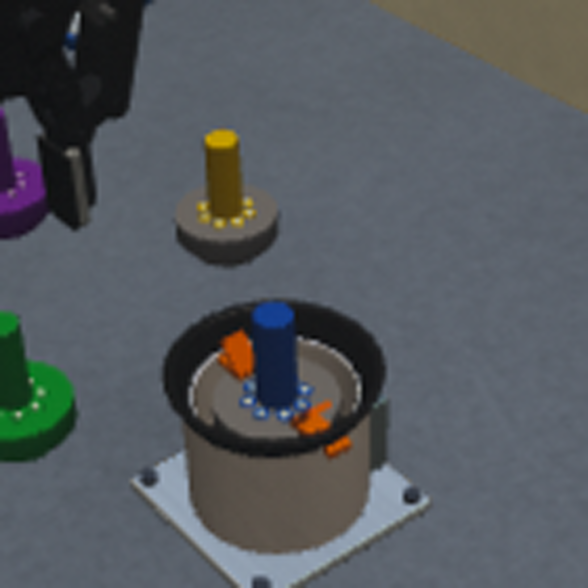

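View pics/scene10.png

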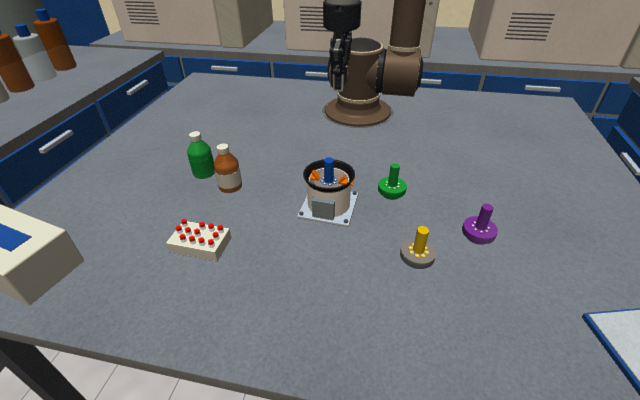

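The cartridge stands upright in the column under the catches, and the other things look unmoved. One last height check, then I hand in.

Run:
```python
from h import *
X,e=tri((cal('scene'),cal('side')),((270+248/4.2-.4,90+294/4.2-.4),(240+273/4.2-.4,100+316/4.2-.4)))
print(X,np.round(e,1)); print(np.array(X)-[.517,-.003,.084])
st=manip.get_state();print(st['clock'],st['dq'].round(2),st['contact_force'].round(1))
manip.close_job()
```

```text
[ 0.51746615 -0.00308835  0.1305568 ] [0.6 0.6]
[ 4.66154882e-04 -8.83530377e-05  4.65568044e-02]
13.225 [-0.01  1.9   1.24 -0.29 -0.06  0.08] [-0.4  0.6  0.3]
the job is handed in; nothing more can be done
```

The blue cartridge is loaded and latched in the feeder. I handed the job in at 13.2 s; no verdict was reported.

- **First grasp missed:** the fingers shut on nothing because the real fingertips sit about 36 mm behind the reported TCP. I measured that from the two outer cameras, allowed for it and gripped the handle on the second try. Nothing was moved by the miss.
- **Loading:** I stood the cartridge on the follower, pressed its underside to about 42 mm, and saw the catches spring back over the carrier. On easing up, the force dropped and the arm stopped following at the 48 mm level. I then opened part-way and withdrew.
- **Last checks:** after release the handle top measured z = 0.131 m, which puts the underside at about 47 mm. It is within 1 mm of the feeder's measured axis and looks upright.
- **Other objects:** the yellow cartridge and the bottle look unmoved in the last picture, judged by eye. The gripper was clear and the contact force near zero.
- **Disagreements:** outer-camera heights at the start read about 2 mm low. My two first rim-circle fits differed by about 6 mm, so I used the follower disc centre instead. The measured wrist force when pressed down, about 12 N, was below the roughly 15 N or more that the description implied.

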